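# Check the filter tester with the amber reference glass

## Task

Get the welding-filter tester ready by swinging its keeper bar fully down over the lamp until it snaps into its catch. Then take the amber reference glass out of the wooden rack, touching it with the fingers only on its white frosted sides and never on its clear windows, and hold it upright in the air in the light path midway between lamp and receiver, its windows square to the beam and centred on it. Finish while still holding it there, clear of the tester, with the keeper still shut; leave the green and the clear glass standing in the rack and do not disturb the tape measure.

Things in the scene. Friction and masses are not known exactly. Their poses are not given: they have to be found in the camera images.
- tester: welding-filter tester fixed to the bench: grey base plate 250x84x12 mm, long side along its x, origin under its centre, z up. Lamp (dark cylinder, 47 mm wide, on a blue cradle) at its -x end, lens face at x = -62; receiver (black box, top at z = 115) at the +x end, nozzle face at x = +62; open between them above the base. Blue posts beside the lamp end at z = 128.
- beam_mid (a point): middle of the light path, 90 mm above the tester's underside, halfway between lens and nozzle (62 mm to each), over a yellow cross on the base; axes as the tester's (the beam runs along x)
- keeper (a joint): keeper bar's hinge (rad): 0 = shut, lying level over the lamp toward the tester's -y; grows as the free end rises. Hinge line along the tester's x through x = -88, y = +34, z = 118 mm. Yellow bar 16 mm wide, 6 thick, 101 long. Stays where left (1 N at the end moves it); from 0.17 rad it must be pushed past a spring ball (3 to 5 N on the tab); below 0.05 the ball snaps it to 0 and holds it.
- keeper_tab (a point): centre of the upper face (up when shut) of the red tab, 24x26 mm, at the free end of the keeper bar, 88 mm from the hinge line; z points out of that face, away from the lamp. Shut, it lies at x = -88, y = -54, z = 121 mm in the tester's frame
- rack: wooden rack fixed to the bench, 190x60x30 mm, origin under its centre, long side along its x; three square pockets in a row at x = -60, 0, +60 mm, 27 mm wide and 20 mm deep (floor 10 mm above the bench), one glass standing in each
- amber: amber reference glass, a square bar 24x24x80 mm, about 0.1 kg, orange top; origin at the centre of its underside, z up along it. Its two white frosted sides (22 mm wide, full height, 24 mm apart) look along its +y and -y, the two clear windows along +x and -x. In the rack its x lies along the row, in any of the three pockets; 60 mm of it stand out.
- amber_mid (a point): centre of the amber glass's windows, on its axis 35 mm above its underside; axes as the glass's
- amber_windows: the two clear windows of the amber glass (19 mm wide, from 2 to 73 mm above its underside, on its +x and -x sides), not to be touched; origin as the amber glass's
- green: green reference glass, same size, green top; stays in the rack
- clear: colourless reference glass, same size, white top; stays in the rack
- tape: yellow and black tape measure, 76x79x33 mm, lying on the bench; origin under its centre; leave alone
There are look-alikes about, which are no part of the job. Of the things that look like the amber, the larger one is meant.

How it is judged:
By the outcome, as a careful person would: the job done as asked, in the order asked, and still so for the second after the job is handed in, while the arm keeps its last pose, push and grip.
It also fails if it takes over 51 s, if anything falls off the work surface, if the arm or the gripper's body presses on something with over 40 N, if the wrist force passes 120 N, or if a joint passes its speed limit or range.

## Robot

A 6-joint arm with a two-finger parallel gripper is mounted at the origin on a cart in front of the work surface, level with it; the furniture and walls round the work are solid. World frame = base frame: x ahead of the robot, y to its left, z up, the work surface at z = 0. Lengths are in mm, angles in rad, forces in N, time in s.
With the tool pointing down it reaches from about 350 to 775 mm from the base axis. Payload 7.3 kg.
Tool frame: the origin (TCP) lies at the very end of the fingers, on their centre line; the grasp point (between the pads) lies 19 mm behind it; z points along the fingers, y is the line along which they close (so a half turn about z gives the same grasp; the last joint's range is limited). The gripper opens to 92 mm and grips with 3 to 60 N. Pads are 19 mm wide; open, the fingers measure 130 mm over their backs; the gripper's body (75 mm by 190 mm) begins 47 mm behind the grasp point.
Start: joints at [0.958, 0.342, 1.524, -0, 1.275, -0.146], TCP at [236.256, 468.858, 226.741] pointing down, gripper open.
Joint ranges: [-2.53, 2.53], [-0.77, 2.02], [0.04, 2.7], [-1, 4.14], [0.28, 2.66], [-3.11, 3.11]. Speed limits (rad/s): [2.57, 2.57, 3.14, 3.14, 3.14, 3.14].

## Interface

Orientations are given as [roll, pitch, yaw] about the fixed x, y, z axes, in that order (R = Rz(yaw) Ry(pitch) Rx(roll)).
In Python, from plant import bot gives the robot as it stands.
- The arm moves only by the tool jog_arm, never from a script. Its argument "targets" is a list of rows, each an object with "xyz": the shift along the tool's x, y, z as a fraction of full scale, a list of three; "spin": the turn about the tool's z as a fraction of full scale. In form: [{"xyz": [x, y, z], "spin": spin}, ...]. A call has exactly 10 rows; each row shifts and turns the commanded pose from where the row before left it, along the tool's axes as they then stand; what a row does not reach is not made up. Full scale, the value 1, is 80 mm for a shift and 0.1 rad for a turn. A row lasts 1/8 s, in which the tool goes at most 62.5 mm and 10.7 degrees, less where a joint would pass 70% of its speed; a pose out of reach is approached as far as the arm can. A call with a number of a shift or a turn outside -1 to 1 is refused whole. A call with a gripper value outside its range is refused whole. "gripper" is the opening in per cent of the stroke, from 0 (shut) to 100 (fully open), set as the call begins (left out, the last holds). The fingers move at their own pace and stop on an object; the grip force is fixed at half the most. Time passes only in rows, so rows that do not move let the fingers close, or fill a call up. It gives the time, the measured TCP pose, the force, the opening and the grip force at its end, in the units of the state.
- bot.get_obs(): the state, without advancing time (a new reading comes with each control period).
- bot.capture(name): name is "scene" or "top" or "wrist"; returns the picture (480x640x3 uint8, blue, green, red); there is no depth.
- bot.get_calibration(name): a dict with "vfov" (degrees; the focal length in pixels is half the picture's height over the tangent of half this angle, whatever the lens; pixels are square), "cx", "cy" (the principal point, pixels), "k1" (the pictures are not rectified: a ray, as slopes to the right and down, at radius r is drawn at 1 + k1 r^2 times it, then the intrinsics apply), "eye" and "rotation" of the camera in the world. Camera axes: x right, y down, z forward; pixel columns grow to the right and rows downward; lengths in mm; the calibration is good to about 2 mm. A picture is of the moment at which its call begins: read the wrist's pose just before it. get_calibration takes no time and is no camera call; for the wrist camera it gives the pose at the moment of the call.
- bot.close_job(): hands the job in; it is judged then, once.
The state is a dict: "time": time; "joint_positions": joint angles; "dq": joint speeds; "tau": joint torques, N m; "tool_pos": TCP position; "tcp_rot": TCP orientation; "contact_force": force on the tool from outside, world axes, zero at the start; "moment": the same for the moment, N m; "grip_width": finger opening in mm; "finger_force": force on a finger pad.
Only numpy, scipy, OpenCV 4.12 (cv2) and the standard library are available. Lean on these libraries where they do the work, as an engineer would, in place of code of your own. Each camera call takes 0.05 s, during which the arm holds its last target. There are 200 camera calls.

## Working session

There is one attempt and no reset: what is moved stays moved. The work goes in short steps, Python scripts to look and compute and a tool call to move; the robot and the scene stay as the last step left them, time stands still between calls to the robot, and variables do not carry over. Pictures are saved under pics/ and viewed, at most 10 in all, crops included, and the job is handed in when it is done.

Besides the shell and the picture viewer there is one more tool, called after "Call:" in YAML: its name, and indented under it one key for each argument. jog_arm: Moves the arm, as the interface text tells. Shift numbers are shares of 80 mm and turn numbers shares of 0.1 rad, none past 1 either way. Its arguments: {"type":"object","properties":{"targets":{"type":"array","items":{"type":"object","properties":{"xyz":{"type":"array","items":{"type":"number"}},"spin":{"type":"number"}}}},"gripper":{"type":"number"}},"required":["targets"]}

```bash
mkdir -p pics; ls
python3 - <<'E'
from plant import bot
import cv2
o=bot.get_obs();print(o)
for n in("scene","top"):
    print(n,bot.get_calibration(n)); cv2.imwrite(f"pics/{n}0.png",bot.capture(n))
E
```

```text
pics
{'time': 0.0, 'joint_positions': array([ 9.58001494e-01,  3.42722276e-01,  1.52498284e+00, -4.87419659e-06,
        1.27541163e+00, -1.46033589e-01]), 'dq': array([ 6.59145366e-04, -1.20089388e-03, -6.78951238e-04, -8.27970906e-06,
       -2.23707168e-03, -4.66734557e-04]), 'tau': array([-4.98606787e-04, -4.31236053e+01, -2.44220442e+01,  7.19049876e-02,
        5.59838698e-02, -1.03943676e-04]), 'tool_pos': array([236.01516268, 468.51505635, 226.05712733]), 'tcp_rot': array([-3.14008410e+00, -2.17167341e-04,  2.67483267e+00]), 'contact_force': array([ 0.3020557 , -0.6013078 , -0.46628618]), 'moment': array([ 0.08040187, -0.01575964, -0.03389825]), 'finger_force': 0.0, 'grip_width': 91.56631118613821}
scene {'vfov': 42.20645705974435, 'cx': 316.62767341372125, 'cy': 247.73665748509012, 'k1': -0.13993970582413198, 'eye': array([ 110.64867365, -809.91810053,  673.2203626 ]), 'rotation': array([-2.23892275e+00,  5.49869923e-05, -6.80970083e-01])}
top {'vfov': 50.26644771931707, 'cx': 317.01820473384885, 'cy': 240.53944279179765, 'k1': -0.11904580670221636, 'eye': array([ 375.15849523, -202.40947304,  912.98316308]), 'rotation': array([-2.8928565 ,  0.00717424, -1.63110778])}
```

View pics/scene0.png

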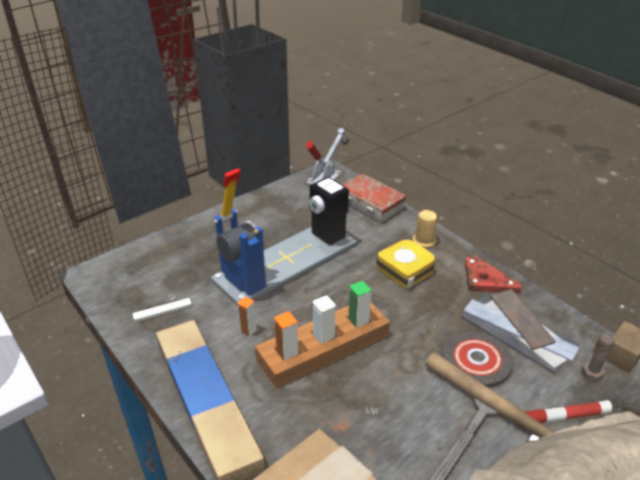

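View pics/top0.png

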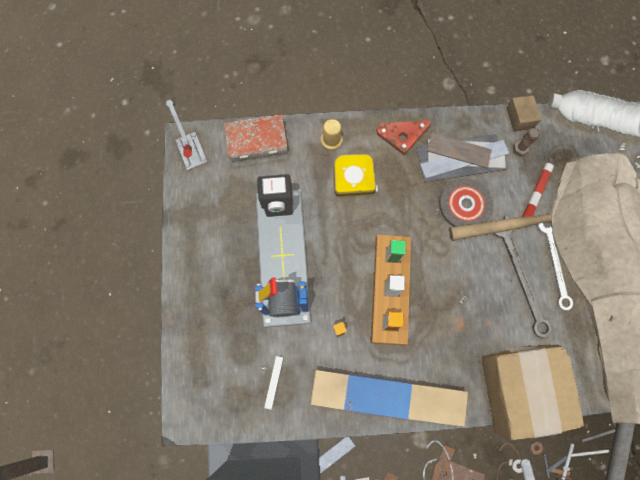

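The scene view shows the tester at (285,245), its keeper up with a red tab at (232,174). The rack is at (323,345), with amber (287,335), clear (323,318) and green (360,303). A smaller amber look-alike stands loose at (246,316). In the top view the amber top is at (395,320), the yellow cross at (283,255) and the red tab at (272,287).

```bash
cat > h.py <<'E'
import numpy as np, cv2
from scipy.spatial.transform import Rotation as Ro
from plant import bot
def cam(n):
    c=bot.get_calibration(n); c['R']=Ro.from_euler('xyz',c['rotation']).as_matrix(); c['f']=240/np.tan(np.radians(c['vfov']/2)); return c
def ray(c,p):
    d=(np.array(p,float)-[c['cx'],c['cy']])/c['f']; u=d.copy()
    for _ in range(20): u=d/(1+c['k1']*(u@u))
    return c['R']@np.array([u[0],u[1],1])
def onz(c,p,z):
    r=ray(c,p); return c['eye']+r*(z-c['eye'][2])/r[2]
def tri(c1,p1,c2,p2):
    A=np.zeros((3,3));b=np.zeros(3);rs=[]
    for c,p in((c1,p1),(c2,p2)):
        r=ray(c,p);r/=np.linalg.norm(r);M=np.eye(3)-np.outer(r,r);A+=M;b+=M@c['eye'];rs.append(M)
    x=np.linalg.solve(A,b); return x,[float(np.linalg.norm(M@(x-c['eye']))) for M,c in zip(rs,(c1,c2))]
def proj(c,P):
    q=c['R'].T@(np.array(P,float)-c['eye']);u=q[:2]/q[2];return u*(1+c['k1']*(u@u))*c['f']+[c['cx'],c['cy']]
def blobs(im,lo,hi,amin=15):
    m=cv2.inRange(cv2.cvtColor(im,cv2.COLOR_BGR2HSV),lo,hi);n,l,s,ce=cv2.connectedComponentsWithStats(m)
    return [(ce[i].round(1),s[i].tolist(),l==i) for i in range(1,n) if s[i][4]>=amin]
E
python3 - <<'E'
from h import *
T=cv2.imread('pics/top0.png');S=cv2.imread('pics/scene0.png')
ct,cs=cam('top'),cam('scene')
for nm,lo,hi in(("orange",(8,190,190),(19,255,255)),("green",(45,150,80),(75,255,255)),("red",(0,200,130),(5,255,255)),("yellow",(20,150,120),(32,255,255)),("wood",(5,120,70),(14,210,185))):
    for n,im,c in(("top",T,ct),("scene",S,cs)):
        for b in blobs(im,lo,hi,25):
            x,y=b[0]
            if (n=="top" and 240<x<420 and 150<y<350) or (n=="scene" and 190<x<440 and 150<y<390):
                rect=cv2.minAreaRect(np.argwhere(b[2])[:,::-1].astype(np.float32))
                print(nm,n,b[0],b[1],np.round(rect[1],1),round(rect[2],1))
                if nm=="wood" and n=="top":
                    print([onz(c,p,30).round(0)[:2].tolist() for p in cv2.boxPoints(rect)])
a=cv2.resize(T[160:350,240:420],None,fx=3,fy=3,interpolation=cv2.INTER_CUBIC)
cv2.imwrite('pics/ct.png',a)
b=cv2.resize(S[160:390,200:400],None,fx=2.6,fy=2.6,interpolation=cv2.INTER_CUBIC);cv2.imwrite('pics/cs.png',b)
E
```

```text
orange scene [244.6 302.9] [240, 300, 11, 7, 47] [5.7 9.2] 45.0
orange scene [284.5 320.2] [277, 314, 18, 14, 144] [10.3 15.7] 63.4
green top [397.8 247. ] [392, 241, 13, 13, 152] [12. 12.] 90.0
green scene [359.6 288.1] [351, 283, 18, 12, 137] [10.2 15.2] 66.8
red scene [232.4 173.2] [226, 169, 13, 9, 46] [ 3.6 13.9] 63.4
yellow top [354.1 173.6] [334, 154, 41, 40, 1108] [37.9 39.6] 86.6
yellow top [264.1 292.4] [259, 284, 11, 17, 119] [16. 10.] 90.0
yellow top [395.5 319. ] [389, 312, 14, 15, 181] [14. 13.] 90.0
yellow top [339.5 328.1] [334, 323, 12, 12, 97] [ 9.8 10.6] 68.2
yellow scene [227.6 199.7] [222, 185, 12, 31, 228] [ 8.4 30.9] 6.3
yellow scene [406.7 258.6] [378, 240, 56, 38, 1025] [49.2 36.4] 36.9
wood top [392.3 328.2] [385, 326, 14, 5, 27] [13.   3.3] 5.7
[[436.0, -316.0], [442.0, -318.0], [438.0, -340.0], [432.0, -339.0]]
wood scene [231.7 182. ] [224, 179, 14, 9, 31] [ 4.8 14. ] 70.0
wood scene [243.3 318.7] [239, 305, 9, 29, 141] [28.8  6.7] 82.9
wood scene [326.4 350.7] [256, 309, 133, 77, 2039] [ 42.7 134.7] 71.7
wood scene [278.2 341.2] [274, 322, 10, 39, 202] [38.4  8.3] 86.4
```

View pics/ct.png

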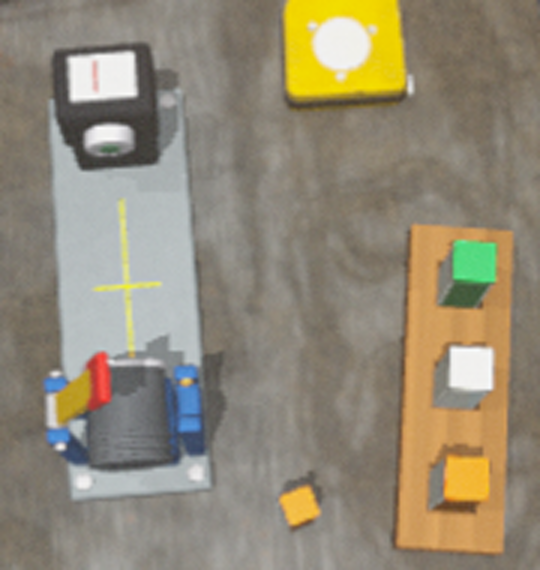

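View pics/cs.png

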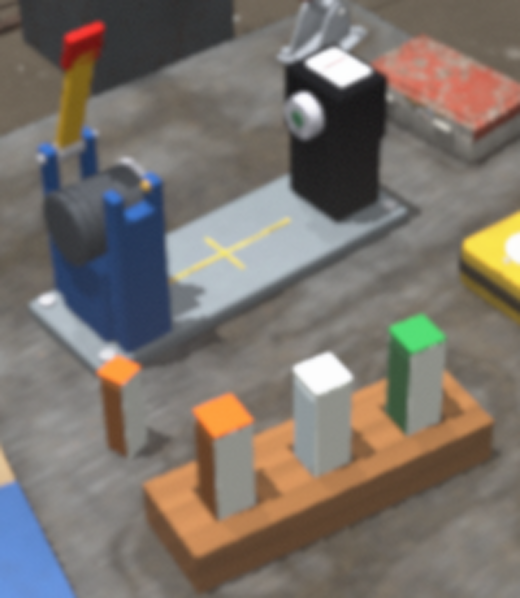

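The crops show the base plate corners at crop pixels (73,500), (211,489) and (183,92), the cross at (127,287), and the rack corners at (412,226), (513,231), (503,552) and (397,548). The amber sits in the lower (lamp-end) pocket, and the keeper tab leans up at (99,380).

Run:
```python
from h import *
T=cv2.imread('pics/top0.png');S=cv2.imread('pics/scene0.png')
ct,cs=cam('top'),cam('scene')
U=lambda x,y:(x/3+240,y/3+160)
V=lambda x,y:(x/2.6+200,y/2.6+160)
r=lambda v:np.round(v,1).tolist()
for n,p in dict(BL=(73,500),BR=(211,489),TR=(183,92),cross=(127,287),c0=(121,200),c1=(131,355),cL=(93,290),cR=(161,284)).items(): print(n,r(onz(ct,U(*p),12)))
for n,p in dict(cross=(226,252),c0=(290,220),c1=(172,279),BL=(30,306),RR=(414,209),BR=(104,366)).items(): print('scene',n,r(onz(cs,V(*p),12)))
rk=[onz(ct,U(*p),30) for p in((412,226),(513,231),(503,552),(397,548))]
print('rack',[r(p) for p in rk],r(np.mean(rk,0)),[round(float(np.linalg.norm(rk[i]-rk[(i+1)%4]))) for i in range(4)])
for n,p in dict(g=(474,262),w=(471,369),a=(467,479)).items():print(n,r(onz(ct,U(*p),90)))
for n,p in dict(g=(417,333),w=(323,374),a=(223,416)).items():print('s',n,r(onz(cs,V(*p),90)))
print('amber blob top',r(onz(ct,(395.5,319),90)),'scene',r(onz(cs,(284.5,320.2),90)))
print('tab tri',tri(ct,U(99,380),cs,V(84,45)))
rc=[onz(ct,U(*p),115) for p in((54,48),(152,43),(157,140),(60,144))];print('recv',[r(p) for p in rc],r(np.mean(rc,0)))
print('tape',r(onz(ct,(354,173),33)))
print('small', r(onz(ct,(339.5,328),40)), r(onz(cs,(244.6,302.9),60)))
print('posts',tri(ct,U(56,378),cs,V(43,155)),tri(ct,U(185,372),cs,V(157,183)),tri(ct,U(58,440),cs,V(43,155)))
```

```text
BL [454.3, -108.3, 12.0]
BR [456.0, -189.1, 12.0]
TR [701.7, -185.7, 12.0]
cross [579.7, -145.5, 12.0]
c0 [634.3, -144.3, 12.0]
c1 [538.1, -146.1, 12.0]
cL [579.2, -125.0, 12.0]
cR [580.3, -166.1, 12.0]
scene cross [583.4, -146.8, 12.0]
scene c0 [636.7, -146.6, 12.0]
scene c1 [540.4, -147.0, 12.0]
scene BL [456.0, -112.5, 12.0]
scene RR [708.8, -189.6, 12.0]
scene BR [461.9, -187.3, 12.0]
rack [[602.3, -317.8, 30.0], [595.5, -377.8, 30.0], [408.0, -353.0, 30.0], [414.4, -292.8, 30.0]] [505.1, -335.3, 30.0] [60, 189, 60, 190]
g [564.2, -342.4, 90.0]
w [504.8, -334.9, 90.0]
a [445.6, -327.1, 90.0]
s g [566.1, -345.2, 90.0]
s w [506.3, -337.9, 90.0]
s a [447.1, -329.9, 90.0]
amber blob top [446.7, -327.0, 90.0] scene [445.5, -329.1, 90.0]
tab tri (array([ 493.86733734, -142.96031097,  202.21076918]), [1.1967563556925067, 1.196756355692467])
recv [[695.0, -117.2, 115.0], [694.3, -171.9, 115.0], [637.5, -172.0, 115.0], [638.6, -118.9, 115.0]] [666.4, -145.0, 115.0]
tape [722.4, -285.2, 33.0]
small [442.0, -238.3, 40.0] [439.1, -240.4, 60.0]
posts (array([ 497.09942304, -106.52153354,  110.40435029]), [14.273244272665266, 14.273244272665229]) (array([ 509.53242571, -181.62935984,  121.94585913]), [2.1643761945611857, 2.164376194561164]) (array([ 476.9623306 , -113.05510277,  118.68424409]), [0.6297371791333036, 0.6297371791332791])
```

Call:
jog_arm:
  targets:
    - {"xyz":[0,0,0],"spin":1}
    - {"xyz":[0,0,0],"spin":1}
    - {"xyz":[0,0,0],"spin":1}
    - {"xyz":[0,0,0],"spin":1}
    - {"xyz":[0,0,0],"spin":1}
    - {"xyz":[0,0,0],"spin":1}
    - {"xyz":[0,0,0],"spin":1}
    - {"xyz":[0,0,0],"spin":1}
    - {"xyz":[0,0,0],"spin":1}
    - {"xyz":[0,0,0],"spin":0.92}
  gripper: 0

```text
time: 1.35
tool_pos: [236.1, 468.6, 226.3]
tcp_rot: [-3.141, 0.001, 1.68]
contact_force: [-0.3, 0.2, 0.4]
grip_width: 0.7
finger_force: 0.0
```

Call:
jog_arm:
  targets:
    - {"xyz":[0,0,0],"spin":1}
    - {"xyz":[-0.3,0.2,0],"spin":0}
    - {"xyz":[-0.6,0.3,0],"spin":0}
    - {"xyz":[-0.6,0.3,0],"spin":0}
    - {"xyz":[-0.6,0.3,0],"spin":0}
    - {"xyz":[-0.6,0.3,0],"spin":0}
    - {"xyz":[-0.6,0.3,0],"spin":0}
    - {"xyz":[-0.6,0.3,0],"spin":0}
    - {"xyz":[-0.6,0.3,0],"spin":0}
    - {"xyz":[-0.6,0.3,0],"spin":0}

```text
time: 2.6
tool_pos: [449.5, 61.7, 226.6]
tcp_rot: [-3.141, -0.0, 1.583]
contact_force: [0.8, 1.4, -1.3]
grip_width: 0.8
finger_force: 0.0
```

Call:
jog_arm:
  targets:
    - {"xyz":[-0.54,0.13,0.08],"spin":0}
    - {"xyz":[-0.54,0.13,0.08],"spin":0}
    - {"xyz":[-0.54,0.13,0.09],"spin":0}
    - {"xyz":[-0.52,0.13,0.08],"spin":0}
    - {"xyz":[-0.275,0,0.025],"spin":0}
    - {"xyz":[-0.21,0,0.05],"spin":0}
    - {"xyz":[-0.195,0,0.11],"spin":0}
    - {"xyz":[-0.17,0,0.155],"spin":0}
    - {"xyz":[-0.145,0,0.19],"spin":0}
    - {"xyz":[0,0,0],"spin":0}

```text
time: 3.85
tool_pos: [492.9, -187.1, 156.2]
tcp_rot: [-3.139, -0.001, 1.582]
contact_force: [-0.4, 0.9, 0.5]
grip_width: 0.5
finger_force: 0.0
```

Run:
```python
from h import *
S=bot.capture('scene');T=bot.capture('top')
a=cv2.resize(S[130:330,180:380],None,fx=2,fy=2,interpolation=cv2.INTER_CUBIC);b=cv2.resize(T[180:380,220:420],None,fx=2,fy=2,interpolation=cv2.INTER_CUBIC)
cv2.imwrite('pics/k1.png',np.hstack([a,b]))
```

```text
(no output)
```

View pics/k1.png

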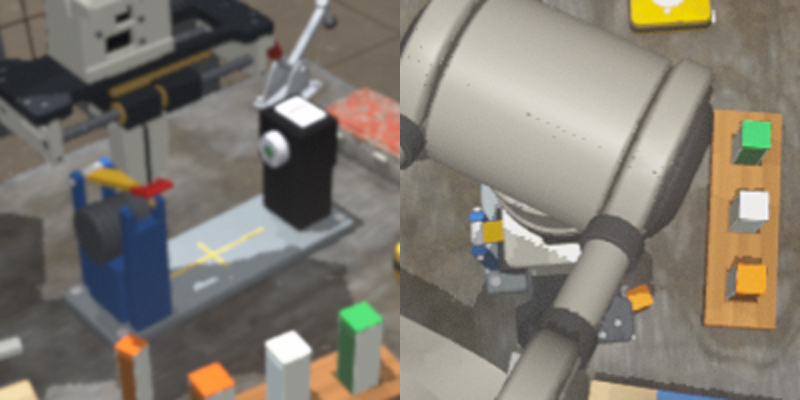

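The scene half shows the finger on the red tab at (150,188) and the keeper partly down. I'll carry on down.

Call:
jog_arm:
  targets:
    - {"xyz":[-0.08,0,0.11],"spin":0}
    - {"xyz":[-0.06,0,0.11],"spin":0}
    - {"xyz":[-0.03,0,0.06],"spin":0}
    - {"xyz":[-0.02,0,0.06],"spin":0}
    - {"xyz":[0,0,0.04],"spin":0}
    - {"xyz":[0,0,0.04],"spin":0}
    - {"xyz":[0,0,0.03],"spin":0}
    - {"xyz":[0,0,0],"spin":0}
    - {"xyz":[0,0,0],"spin":0}
    - {"xyz":[0,0,0],"spin":0}

```text
time: 5.2
tool_pos: [494.0, -202.1, 122.0]
tcp_rot: [3.141, 0.0, 1.583]
contact_force: [-0.3, 0.3, 0.4]
grip_width: 0.7
finger_force: 0.0
```

Call:
jog_arm:
  targets:
    - {"xyz":[0,0,0.02],"spin":0}
    - {"xyz":[0,0,0.02],"spin":0}
    - {"xyz":[0,0,0.01],"spin":0}
    - {"xyz":[0,0,0],"spin":0}
    - {"xyz":[0,0,0],"spin":0}
    - {"xyz":[0,0,0],"spin":0}
    - {"xyz":[0,0,0],"spin":0}
    - {"xyz":[0,0,0],"spin":0}
    - {"xyz":[0,0,0],"spin":0}
    - {"xyz":[0,0,0],"spin":0}

```text
time: 6.45
tool_pos: [494.4, -202.3, 120.3]
tcp_rot: [3.139, 0.001, 1.583]
contact_force: [-5.3, 1.6, 17.2]
grip_width: 0.3
finger_force: 8.9
```

Call:
jog_arm:
  targets:
    - {"xyz":[0,0,-0.2],"spin":0}
    - {"xyz":[0,0,-0.4],"spin":0}
    - {"xyz":[0,0,-0.5],"spin":0}
    - {"xyz":[0,0,-0.4],"spin":0}
    - {"xyz":[0,0,0],"spin":1}
    - {"xyz":[0,0,0],"spin":1}
    - {"xyz":[0,0,0],"spin":1}
    - {"xyz":[0,0,0],"spin":1}
    - {"xyz":[0,0,0],"spin":1}
    - {"xyz":[0,0,0],"spin":1}

```text
time: 7.7
tool_pos: [493.8, -202.1, 237.8]
tcp_rot: [-3.141, -0.0, 0.979]
contact_force: [0.2, -0.8, -0.8]
grip_width: 0.5
finger_force: 0.0
```

Call:
jog_arm:
  targets:
    - {"xyz":[0,0,0],"spin":1}
    - {"xyz":[0,0,0],"spin":1}
    - {"xyz":[0,0,0],"spin":1}
    - {"xyz":[0,0,0],"spin":1}
    - {"xyz":[0,0,0],"spin":1}
    - {"xyz":[0,0,0],"spin":1}
    - {"xyz":[0,0,0],"spin":1}
    - {"xyz":[0,0,0],"spin":1}
    - {"xyz":[0,0,0],"spin":1}
    - {"xyz":[0,0,0],"spin":1}
  gripper: 100

```text
time: 8.95
tool_pos: [493.8, -202.1, 237.8]
tcp_rot: [-3.141, 0.0, -0.02]
contact_force: [-0.8, 0.1, -0.8]
grip_width: 91.2
finger_force: 0.0
```

Call:
jog_arm:
  targets:
    - {"xyz":[0,0,0],"spin":1}
    - {"xyz":[0,0,0],"spin":0.08}
    - {"xyz":[-0.1,0.4,0.1],"spin":0}
    - {"xyz":[-0.1,0.4,0.1],"spin":0}
    - {"xyz":[-0.1,0.4,0.1],"spin":0}
    - {"xyz":[-0.08,0.44,0.1],"spin":0}
    - {"xyz":[0,0,0.1],"spin":0}
    - {"xyz":[0,0,0],"spin":0}
    - {"xyz":[0,0,0],"spin":0}
    - {"xyz":[0,0,0],"spin":0}

```text
time: 10.2
tool_pos: [447.9, -327.8, 198.4]
tcp_rot: [3.141, -0.001, -0.124]
contact_force: [-0.1, 1.1, 0.7]
grip_width: 92.0
finger_force: 0.0
```

Run:
```python
from h import *
o=bot.get_obs();c=cam('wrist');W=bot.capture('wrist');cv2.imwrite('pics/w1.png',W)
S=bot.capture('scene')
print(o['tool_pos'],o['tcp_rot'],c['eye'],c['rotation'])
print(np.round([proj(c,(446.5,-328.5,90)),proj(c,(505.5,-336.5,90))],0))
for b in blobs(W,(8,180,120),(24,255,255),150):
    rect=cv2.minAreaRect(np.argwhere(b[2])[:,::-1].astype(np.float32))
    print(b[0],b[1],np.round(onz(c,rect[0],90),1),[np.round(onz(c,p,90)[:2],1).tolist() for p in cv2.boxPoints(rect)])
a=cv2.resize(S[150:310,190:350],None,fx=2,fy=2,interpolation=cv2.INTER_CUBIC)
p=np.zeros((480,320,3),np.uint8);p[:320]=a
cv2.imwrite('pics/w1v.png',cv2.resize(np.hstack([W,p]),(800,400)))
```

```text
[ 447.90090717 -327.83920479  198.41672208] [ 3.14121590e+00 -7.53625560e-04 -1.23682828e-01] [ 529.82567248 -338.22546849  356.88600853] [ 2.83465325e+00  1.54214199e-04 -1.69461053e+00]
[[322. 239.]
 [323. 165.]]
[320.2 236.1] [306, 220, 30, 31, 778] [ 450.3 -327.4   90. ] [[464.2, -317.5], [461.3, -340.5], [436.0, -337.7], [439.0, -314.0]]
[224.9 244.5] [213, 233, 25, 24, 349] [ 451.8 -248.2   90. ] [[456.8, -238.4], [462.7, -252.8], [446.8, -258.0], [440.6, -243.4]]
```

View pics/w1v.png

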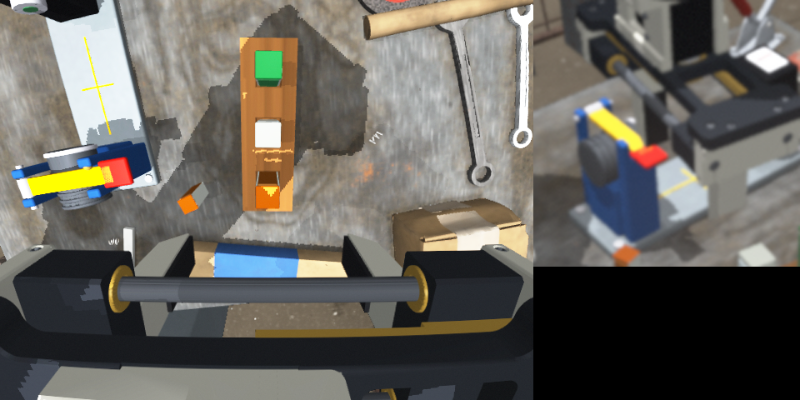

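The wrist view shows the amber top at (268,197) between the open fingers. The keeper lies level over the lamp with its tab at (118,172), and the scene inset also shows it shut.

Run:
```python
from h import *
W=cv2.imread('pics/w1.png');c=cam('wrist');o=bot.get_obs();t=o['tool_pos']
s=800/960
for n,p,z in(('cross',(98,88),12),('tabc',(118,172),121),('r1',(240,38),30),('r2',(298,38),30),('r3',(294,211),30),('r4',(242,210),30)): print(n,onz(c,(p[0]/s,p[1]/s),z).round(1))
y=np.array([-.124,-.992,0])
print([proj(c,t+k*y).round() for k in(-46,0,46)])
cv2.imwrite('pics/w1c.png',cv2.resize(W[190:260,280:360],None,fx=8,fy=8,interpolation=cv2.INTER_NEAREST))
```

```text
cross [ 581.3 -145.8   12. ]
tabc [ 496.4 -205.   121. ]
r1 [ 605.4 -318.7   30. ]
r2 [ 597.9 -378.3   30. ]
r3 [ 409.2 -355.3   30. ]
r4 [ 418.3 -292.8   30. ]
[array([232., 300.]), array([321., 300.]), array([410., 300.])]
```

View pics/w1c.png

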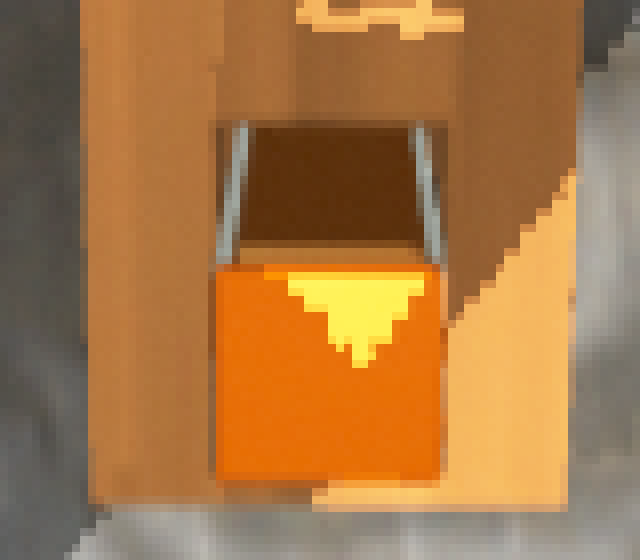

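The close crop shows the amber's top face from (307,223) to (335,250) in full-picture pixels, square to the fingers.

Call:
jog_arm:
  targets:
    - {"xyz":[0.02,0,0.2],"spin":0}
    - {"xyz":[0,0,0.3],"spin":0}
    - {"xyz":[0,0,0.3],"spin":0}
    - {"xyz":[0,0,0.2],"spin":0}
    - {"xyz":[0,0,0.16],"spin":0}
    - {"xyz":[0,0,0],"spin":0}
    - {"xyz":[0,0,0],"spin":0}
    - {"xyz":[0,0,0],"spin":0}
    - {"xyz":[0,0,0],"spin":0}
    - {"xyz":[0,0,0],"spin":0}

```text
time: 11.55
tool_pos: [449.1, -328.7, 105.4]
tcp_rot: [3.141, -0.0, -0.125]
contact_force: [-0.1, 0.0, -0.1]
grip_width: 91.6
finger_force: 0.0
```

Run:
```python
from h import *
o=bot.get_obs();c=cam('wrist');W=bot.capture('wrist');t=o['tool_pos']
print(t,o['tcp_rot'])
x=np.array([.992,-.124,0]);y=np.array([-.124,-.992,0])
print([proj(c,t+k*y+j*x).round(1) for k in(-46,46) for j in(-9.5,9.5)])
for b in blobs(W,(8,200,120),(26,255,255),300):
    print(b[0],b[1],onz(c,b[0],90).round(1))
cv2.imwrite('pics/w2c.png',cv2.resize(W[160:340,200:440],None,fx=3,fy=3,interpolation=cv2.INTER_NEAREST))
```

```text
[ 449.05175814 -328.73536377  105.36866004] [ 3.14137931e+00 -4.50802020e-04 -1.25213925e-01]
[array([233.8, 316.1]), array([230.6, 283.1]), array([408.7, 316. ]), array([411.7, 283. ])]
[319.  285.2] [298, 263, 43, 43, 1673] [ 450.4 -327.7   90. ]
[183.5 286.4] [170, 274, 29, 28, 411] [ 458.9 -251.9   90. ]
```

View pics/w2c.png

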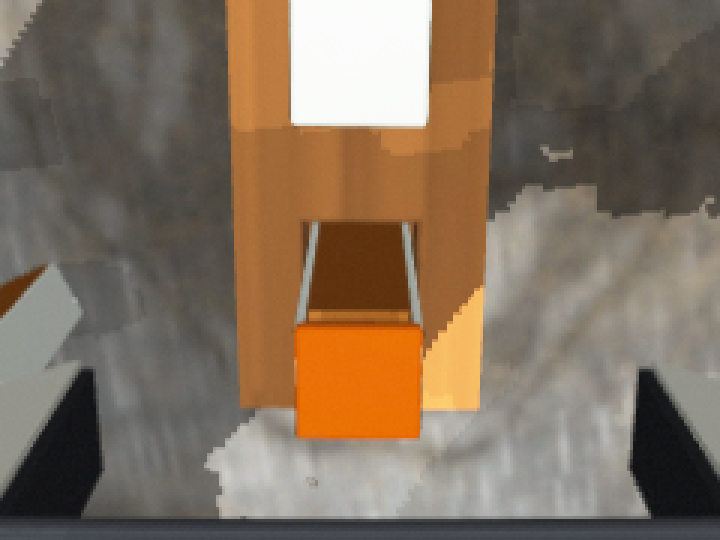

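The amber top face centre is at full-picture (319.5,287). It lines up with the fingers, whose edges are at y≈283 as projected, to within 1 mm.

Call:
jog_arm:
  targets:
    - {"xyz":[0,-0.01,0.1],"spin":0}
    - {"xyz":[0,0,0.2],"spin":0}
    - {"xyz":[0,0,0.2],"spin":0}
    - {"xyz":[0,0,0.13],"spin":0}
    - {"xyz":[0,0,0.05],"spin":0}
    - {"xyz":[0,0,0],"spin":0}
    - {"xyz":[0,0,0],"spin":0}
    - {"xyz":[0,0,0],"spin":0}
    - {"xyz":[0,0,0],"spin":0}
    - {"xyz":[0,0,0],"spin":0}

```text
time: 12.85
tool_pos: [449.1, -327.9, 50.8]
tcp_rot: [3.142, -0.0, -0.125]
contact_force: [0.0, 0.8, 0.5]
grip_width: 92.1
finger_force: 0.0
```

Call:
jog_arm:
  targets:
    - {"xyz":[0,0,0],"spin":0}
    - {"xyz":[0,0,0],"spin":0}
    - {"xyz":[0,0,0],"spin":0}
    - {"xyz":[0,0,0],"spin":0}
    - {"xyz":[0,0,0],"spin":0}
    - {"xyz":[0,0,0],"spin":0}
    - {"xyz":[0,0,0],"spin":0}
    - {"xyz":[0,0,0],"spin":0}
    - {"xyz":[0,0,0],"spin":0}
    - {"xyz":[0,0,0],"spin":0}
  gripper: 0

```text
time: 14.1
tool_pos: [449.0, -327.8, 50.6]
tcp_rot: [-3.141, 0.0, -0.125]
contact_force: [0.2, -0.1, -0.1]
grip_width: 24.0
finger_force: 30.0
```

Call:
jog_arm:
  targets:
    - {"xyz":[0,0,-0.05],"spin":0}
    - {"xyz":[0,0,-0.1],"spin":0}
    - {"xyz":[0,0,-0.2],"spin":0}
    - {"xyz":[0,0,-0.3],"spin":0}
    - {"xyz":[0,0,-0.4],"spin":0}
    - {"xyz":[0,0,-0.36],"spin":0}
    - {"xyz":[0,0,-0.15],"spin":0}
    - {"xyz":[0,0,0],"spin":-0.5}
    - {"xyz":[0,0,0],"spin":-0.5}
    - {"xyz":[0,0,0],"spin":-0.37}

```text
time: 15.35
tool_pos: [448.8, -327.7, 175.3]
tcp_rot: [-3.141, 0.0, 0.013]
contact_force: [0.1, 0.3, -0.7]
grip_width: 23.6
finger_force: 30.0
```

Call:
jog_arm:
  targets:
    - {"xyz":[0.14,-0.185,0],"spin":0}
    - {"xyz":[0.28,-0.375,0],"spin":0}
    - {"xyz":[0.28,-0.375,0],"spin":0}
    - {"xyz":[0.28,-0.375,0],"spin":0}
    - {"xyz":[0.28,-0.375,0],"spin":0}
    - {"xyz":[0.28,-0.375,0],"spin":0}
    - {"xyz":[0.145,-0.19,0],"spin":0}
    - {"xyz":[0,0,0],"spin":0}
    - {"xyz":[0,0,0],"spin":0}
    - {"xyz":[0,0,0],"spin":0}

```text
time: 16.6
tool_pos: [581.2, -147.4, 175.6]
tcp_rot: [3.141, 0.0, 0.01]
contact_force: [0.1, -0.8, -1.3]
grip_width: 23.6
finger_force: 30.0
```

Run:
```python
from h import *
o=bot.get_obs();c=cam('wrist');W=bot.capture('wrist');t=o['tool_pos']
print(t,o['tcp_rot'],proj(c,(581.5,-146,12)).round(1))
cv2.imwrite('pics/w3.png',W)
```

```text
[ 581.15878392 -147.42635921  175.56881811] [3.14148462e+00 1.78829621e-04 1.00933338e-02] [319.9 220.4]
```

View pics/w3.png

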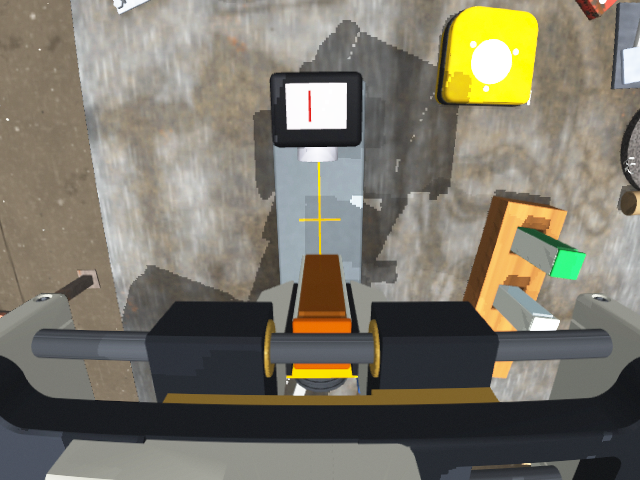

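The wrist view shows the cross at (319.5,220), against a predicted (319.9,220.4). The held glass is square to the base's lines and the lane between lamp and receiver is clear, so I'll lower it.

Call:
jog_arm:
  targets:
    - {"xyz":[0.005,-0.02,0.05],"spin":0}
    - {"xyz":[0,0,0.15],"spin":0}
    - {"xyz":[0,0,0.25],"spin":0}
    - {"xyz":[0,0,0.25],"spin":0}
    - {"xyz":[0,0,0.15],"spin":0}
    - {"xyz":[0,0,0.1],"spin":0}
    - {"xyz":[0,0,0.05],"spin":0}
    - {"xyz":[0,0,0],"spin":0}
    - {"xyz":[0,0,0],"spin":0}
    - {"xyz":[0,0,0],"spin":0}

```text
time: 17.9
tool_pos: [582.4, -144.8, 96.0]
tcp_rot: [3.141, -0.001, 0.012]
contact_force: [0.3, 0.5, -1.1]
grip_width: 23.8
finger_force: 30.0
```

Run:
```python
from h import *
o=bot.get_obs();print(o['tool_pos'],o['tcp_rot'],o['contact_force'])
c=cam('scene');S=bot.capture('scene');W=bot.capture('wrist')
print([((proj(c,(x,-158,z))-[180,150])*2.4).round().tolist() for z in(55,135) for x in(569.5,593.5)])
cv2.imwrite('pics/f.png',np.hstack([cv2.resize(S[150:350,180:340],None,fx=2.4,fy=2.4,interpolation=cv2.INTER_CUBIC),cv2.resize(W[60:420,200:460],None,fx=1.5,fy=1.3333)[:480]]))
```

```text
[ 582.35766318 -144.76174509   95.99328774] [ 3.14131965e+00 -8.79125658e-04  1.17852929e-02] [ 0.25728766  0.504109   -1.05656231]
[[248.0, 224.0], [276.0, 210.0], [244.0, 125.0], [274.0, 112.0]]
```

View pics/f.png

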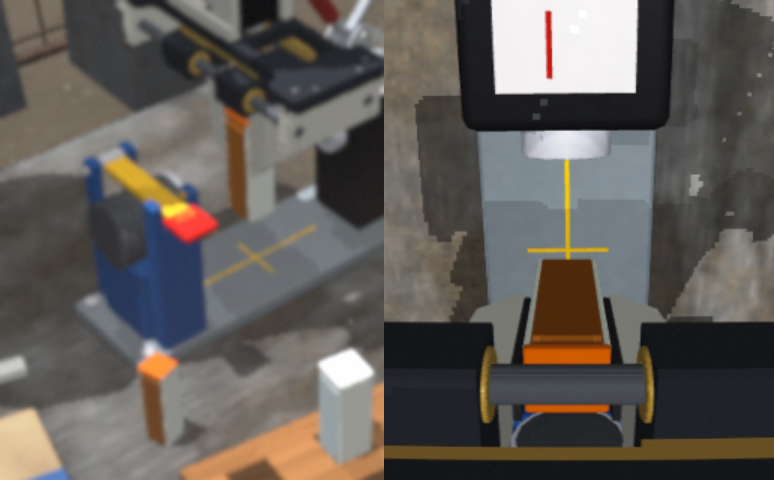

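The final view shows the glass bottom edge at (248,222)–(276,210), as predicted, upright and lined up with the cross, and the keeper is shut. One last 1 mm trim.

Call:
jog_arm:
  targets:
    - {"xyz":[-0.007,0.01,0.004],"spin":0}
    - {"xyz":[0,0,0],"spin":0}
    - {"xyz":[0,0,0],"spin":0}
    - {"xyz":[0,0,0],"spin":0}
    - {"xyz":[0,0,0],"spin":0}
    - {"xyz":[0,0,0],"spin":0}
    - {"xyz":[0,0,0],"spin":0}
    - {"xyz":[0,0,0],"spin":0}
    - {"xyz":[0,0,0],"spin":0}
    - {"xyz":[0,0,0],"spin":0}

```text
time: 19.25
tool_pos: [581.6, -145.5, 95.2]
tcp_rot: [-3.142, -0.0, 0.012]
contact_force: [-0.5, 0.0, -0.6]
grip_width: 23.9
finger_force: 30.0
```

```bash
python3 -c "
from plant import bot
o=bot.get_obs();print(o['tool_pos'],o['finger_force']);print(bot.close_job())"
```

```text
[ 581.55806951 -145.48841848   95.17903125] 29.99878317117691
the job is handed in; nothing more can be done
None
```

The job was handed in at about 19 s: the keeper is shut, and the amber glass is held upright and square in the light path, within about 1–2 mm of its middle by my own measurements; no verdict came back.

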